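# Make up the forming kit and the setting kit at the jeweller's bench

### The arm

A 6-joint arm with a two-finger parallel gripper is mounted at the origin on the work surface. World frame = base frame: x ahead of the robot, y to its left, z up, the work surface at z = 0. Lengths are in m, angles in degrees, forces in N, time in s.
With the tool pointing down it reaches from about 0.35 to 0.875 m from the base axis. Payload 4.2 kg.
Tool frame: the origin (TCP) lies midway between the tips of the shut fingers; the grasp point (between the pads) lies 19 mm behind it (r.pinch_z is the distance from the TCP to the grasp point, in m); z points along the fingers, y is the line along which they close (so a half turn about z gives the same grasp; the last joint's range is limited). The gripper opens to 87 mm and grips with 3 to 60 N. Pads are 19 mm wide; open, the fingers measure 117 mm over their backs; the gripper's body (75 mm by 190 mm) begins 51 mm behind the grasp point.
Start: joints at [-54.167, 22.042, 0.453, 0, -68.411, -14.817], TCP at [0.224, -0.583, 0.223] pointing down, gripper open.
Joint ranges: [-179.83, 179.83], [-69.29, 118.12], [-61.27, 80.66], [-181.25, 117.63], [-171.15, -9.14], [-177.46, 177.46]. Speed limits (degrees/s): [159.86, 159.86, 180, 180, 180, 180].

### API

Orientations are given as a 3x3 rotation matrix whose columns are the frame's x, y, z axes.
In Python, from station import r, imaging, models gives the robot as it stands. The module is installed in compiled form; this text tells all that it offers.
- The arm moves only by the tool apply_moves, never from a script. Its argument "moves" is a list of rows, each a list of 2 entries, a list of its own where there are three numbers: the shift along the tool's x, y, z in m, then the turn about the tool's z in degrees. A call has 1 to 5 rows; each row shifts and turns the commanded pose from where the row before left it, along the tool's axes as they then stand; what a row does not reach is not made up. A row lasts 1/12 s, in which the tool goes at most 41.7 mm and 7.16 degrees, less where a joint would pass 70% of its speed; a pose out of reach is approached as far as the arm can. A call is refused whole if a number of a shift passes 0.0417 or a number of a turn 7.16, either way. A call with a gripper value outside its range is refused whole. "hand" is the finger opening in m, from 0 to 0.087, set as the call begins (left out, the last holds). The fingers move at their own pace and stop on an object; the grip force is fixed at half the most. Time passes only in rows, so rows that do not move let the fingers close. It gives the time, the measured TCP pose, the force, the opening and the grip force at its end, in the units of the state.
- r.sense(): the state, without advancing time (a new reading comes with each control period).
- imaging.capture(name): name is "scene" or "top"; returns a dict with "frame" (420x560x3 uint8, blue, green, red), "intrinsics" (3x3 intrinsics, pixels), "eye" and "orientation" of the camera in the world. Camera axes: x right, y down, z forward; pixel columns grow to the right and rows downward; lengths in m; the calibration is good to about 2 mm. A picture is of the moment at which its call begins. There is no depth.
- r.finish_job(): hands the job in; it is judged then, once.
Trained networks look in a picture, given as the dict that the camera call returned (one of the last four; its "shot" number tells which), for a name from the list of things; names that differ only in an ending like _2 or _b are one class to them, and where a whole thing is asked for, a point or a joint stands for the part that bears it (a point fixed in the world has none). Each returns a list of dicts, best first, with "confidence" (0 to 1); they miss things now and then, are a little off and sometimes report something else, mostly with a low value. They report only what shows in the picture. A call takes as long as a camera call.
- models.cut_out(picture, target): "region" (420x560 bool, what is visible of it) and "extent" ([left, top, width, height] as shares, 0 to 1, of the picture: columns of its width, rows of its height, round what is visible of it).
- models.place_of(picture, target): "at" ([column, row] as shares, 0 to 1, of the picture: columns of its width, rows of its height: a listed point, or the origin of a listed thing).
The state is a dict: "time_s": time; "joints": joint angles; "joint_velocities": joint speeds; "effort": joint torques, N m; "tcp_pos": TCP position; "ee_rot": TCP orientation; "wrist_force": force on the tool from outside, world axes, zero at the start; "moment": the same for the moment, N m; "gripper_width": opening from 0.0 (shut) to 1.0 (fully open); "gripper_force": force on a finger pad.
Only numpy, scipy, OpenCV 4.12 (cv2) and the standard library are available. Lean on these libraries where they do the work, as an engineer would, in place of code of your own. Each camera call takes 0.05 s, during which the arm holds its last target. There are 200 camera calls.

### The job

Make up two kits in the two wooden shadow trays. Forming kit, in the tray with the hammer-shaped cut-out: the hammer in that cut-out, the square steel block in the square cut-out and the wide tin in the round one; setting kit, in the other tray: the hand vice in its cut-out and the small tin in the round one. Everything must lie flat on the bottom of its cut-out with the tins upright, and the black tumbler and the glass jar must be left standing where they are.

Things in the scene. Friction and masses are not known exactly. Their poses are not given: they have to be found in the camera images.
- hammer: loose small hammer lying flat, 0.17 kg. Origin: underside of the handle at the place to grip, near the centre of mass; x runs along the handle to the head, y along the head, z up. Wooden handle with flat upright sides, 18 mm wide, 20 high, x = -100 to 33 mm; steel head: cylinder of diameter 24 mm, 58 mm long along y, centred at x = 45 mm.
- vice: loose hand vice lying flat, 0.17 kg. Origin: underside of the handle at the place to grip, near the centre of mass; x runs along the handle to the jaws, z up. Pale wooden handle with flat upright sides, 22 mm wide, 20 high, x = -80 to 19 mm; dark steel jaws x = 19 to 61 mm, 38 wide, 22 high.
- block: loose square steel bench block, 50 x 50 mm, 22 mm high, 0.42 kg. Origin: centre of its underside, x and y along its sides.
- tin_wide: loose wide low round aluminium tin with a glass top, closed, diameter 52 mm, 24 mm high, 0.07 kg. Origin: centre of its underside, z up.
- tin_small: loose small round aluminium tin with a glass top, closed, diameter 30 mm, 30 mm high, 0.035 kg. Origin: centre of its underside, z up.
- tray_form: fixed dark wood tray, 190 (x) x 150 (y) x 12 mm, origin centre of underside, z up. Cut-outs 9 mm deep, pale bottoms at z = 3 mm: T for the hammer (head part x 48 to 82, y -68 to 0; handle part x -85 to 48, y -48 to -20), holding it with its x along the tray's x and its origin at (20, -34); square 60 x 60 centred at (-45, 37); round, diameter 62, centred at (45, 37) mm.
- tray_set: fixed dark wood tray, 190 (x) x 150 (y) x 12 mm, origin centre of underside, z up. Cut-outs 9 mm deep, pale bottoms at z = 3 mm: one for the hand vice (jaw part x 24 to 76, y -58 to -10; handle part x -75 to 24, y -50 to -18), holding it with its x along the tray's x and its origin at (10, -34); round, diameter 62, centred at (-30, 37) mm.
- tumbler: bystander: closed black insulated tumbler, diameter 82 mm, 100 mm high, standing loose. Origin: centre of its underside.
- jar: bystander: empty open glass jar, diameter 72 mm, 90 mm high, standing loose. Origin: centre of its underside.

How it is judged:
By the outcome, as a careful person would: the job done as asked, in the order asked, and still so for the second after the job is handed in, with the robot touching nothing.
It also fails if it takes over 128 s, if anything falls off the work surface, if the arm or the gripper's body presses on something with over 40 N, if the wrist force passes 120 N, or if a joint passes its speed limit or range.

## Working session

There is one attempt and no reset: what is moved stays moved. The work goes in short steps, Python scripts to look and compute and a tool call to move; the robot and the scene stay as the last step left them, time stands still between calls to the robot, and variables do not carry over. Pictures are saved under pics/ and viewed, at most 14 in all, crops included, and the job is handed in when it is done.

Besides the shell and the picture viewer there is one more tool, called after "Emit:" as name([rows], argument=value, ...), one row to a line, values as JSON. apply_moves: Moves the arm, as the interface text tells. Its arguments: {"type":"object","properties":{"moves":{"type":"array"},"hand":{"type":"number"}},"required":["moves"]}

```bash
mkdir -p pics; python3 - <<'E'
from station import r, imaging, models
import cv2,numpy as np
for n in("scene","top"):
    c=imaging.capture(n); cv2.imwrite(f"pics/{n}0.png",c["frame"]); print(n,c["intrinsics"],c["eye"],c["orientation"])
s=r.sense();print(s["time_s"],s["tcp_pos"],s["ee_rot"],r.pinch_z)
E
```

```text
scene [[436.54256693   0.         281.11297485]
 [  0.         436.54256693 202.33583976]
 [  0.           0.           1.        ]] [1.06249538 0.66279295 0.76224695] [[-0.82280789  0.3653722  -0.43530486]
 [ 0.56809287  0.55040502 -0.61182089]
 [ 0.01605163 -0.75070465 -0.66044294]]
top [[437.33640222   0.         281.13981887]
 [  0.         437.33640222 209.42434057]
 [  0.           0.           1.        ]] [0.40864941 0.01891745 1.08833722] [[ 0.00186642 -0.98794806  0.1547745 ]
 [-0.99984247 -0.00457555 -0.01714936]
 [ 0.01765086 -0.15471811 -0.98780097]]
0.1 [ 0.22394585 -0.58291213  0.22153084] [[-9.33558390e-01 -3.58424390e-01 -8.29631855e-04]
 [-3.58425335e-01  9.33556533e-01  1.86523208e-03]
 [ 1.05963565e-04  2.03866414e-03 -9.99997916e-01]] 0.0187
```

View pics/top0.png

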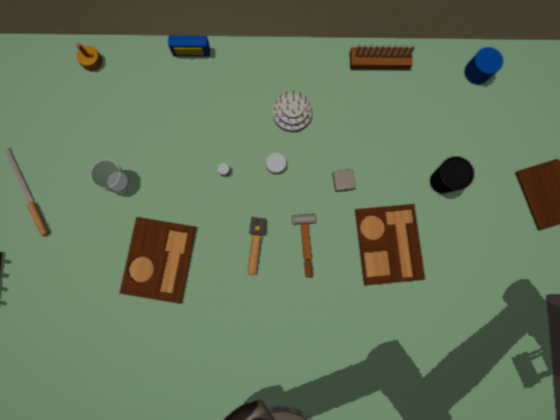

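View pics/scene0.png

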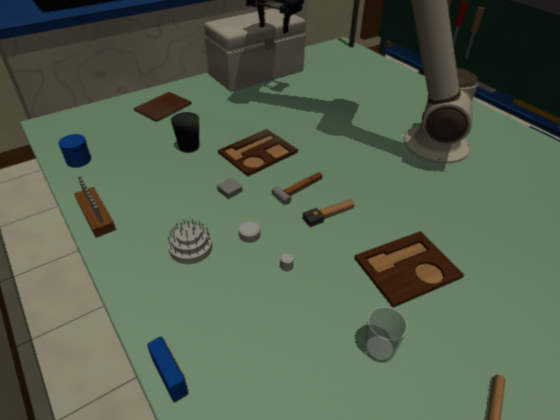

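The top view has world x up and y to the left. tray_form is at about (390,245) and tray_set at (158,260). The hammer is at (306,245), vice (256,245), block (344,180), wide tin (277,163) and small tin (223,169). The tumbler is at (450,175) and the jar at (112,177). The scene view shows the same layout. Next I fit the known shapes to the network masks from both cameras.

```bash
cat > fit.py <<'E'
from station import r, imaging, models
import cv2,numpy as np
from scipy.optimize import minimize
def box(x0,x1,y0,y1,z0,z1): return np.array([[x,y,z] for x in(x0,x1) for y in(y0,y1) for z in(z0,z1)])/1e3
def cyl(d,h):
    a=np.linspace(0,2*np.pi,40)
    return np.array([[d/2*np.cos(t),d/2*np.sin(t),z] for t in a for z in(0,h)])/1e3
def hcyl(): 
    a=np.linspace(0,2*np.pi,24)
    return np.array([[45+12*np.cos(t),y,12+12*np.sin(t)] for t in a for y in(-29,29)])/1e3
S=dict(hammer=[box(-100,33,-9,9,0,20),hcyl()],vice=[box(-80,19,-11,11,0,20),box(19,61,-19,19,0,22)],
 block=[box(-25,25,-25,25,0,22)],tin_wide=[cyl(52,24)],tin_small=[cyl(30,30)],
 tray_form=[box(-95,95,-75,75,0,12)],tray_set=[box(-95,95,-75,75,0,12)],tumbler=[cyl(82,100)],jar=[cyl(72,90)])
def proj(c,P):
    q=(P-np.array(c["eye"]))@np.array(c["orientation"]); k=np.array(c["intrinsics"])
    return q[:,:2]/q[:,2:]*k[0,0]+k[:2,2]
def ray(c,uv,z):
    k=np.array(c["intrinsics"]); d=np.array(c["orientation"])@np.array([(uv[0]-k[0,2])/k[0,0],(uv[1]-k[1,2])/k[0,0],1]); e=np.array(c["eye"])
    return (e+d*(z-e[2])/d[2])[:2]
def pose(p,P,z=0):
    c,s=np.cos(p[2]),np.sin(p[2]); return P@np.array([[c,s,0],[-s,c,0],[0,0,1]])+[p[0],p[1],z]
def sil(c,name,p,z=0,W=4):
    m=np.zeros((420*W//2,560*W//2),np.uint8)
    for P in S[name]:
        h=cv2.convexHull(((proj(c,pose(p,P,z))+.5)*W/2*16-8).astype(np.int32)); cv2.fillConvexPoly(m,h,1,shift=4)
    return m
def fit(cams,name,yaws,z=0):
    masks=[]
    for c in cams:
        o=models.cut_out(c,name)
        if o: masks.append((c,cv2.resize(o[0]["region"].astype(np.uint8),None,fx=2,fy=2,interpolation=0),o[0]["confidence"]))
    if not masks: return None
    c,m,_=next((x for x in masks if x[0] is cams[-1]),masks[0])
    v,u=np.nonzero(m); x0=ray(c,(u.mean()/2,v.mean()/2),z+.01)
    def cost(p):
        return sum(1-(sil(c,name,p,z)&m).sum()/(sil(c,name,p,z)|m).sum() for c,m,_ in masks)/len(masks)
    best=None
    for y in yaws:
        st=np.array([*x0,np.radians(y)]); 
        for _ in range(2):
            R=minimize(cost,st,method="Nelder-Mead",options=dict(initial_simplex=st+np.array([[0,0,0],[.015,0,0],[0,.015,0],[0,0,.15]]),xatol=1e-4,fatol=1e-4)); st=R.x
        if best is None or R.fun<best.fun: best=R
    ind=[(np.round(1-(sil(c,name,best.x,z)&m).sum()/(sil(c,name,best.x,z)|m).sum(),2),round(q,2)) for c,m,q in masks]
    return best.x,best.fun,ind
E
python3 - <<'E'
from fit import *
cs=[imaging.capture("scene"),imaging.capture("top")]
for n,y in dict(hammer=[0,8],vice=[-5,-15],block=[0,10],tin_wide=[0],tin_small=[0],tray_form=[4],tray_set=[-10],tumbler=[0],jar=[0]).items():
    for cc in (cs,cs[1:]):
        f=fit(cc,n,y)
        print(n,len(cc),np.round(f[0][:2]*1e3,1),np.round(np.degrees(f[0][2]),1),round(f[1],3),f[2]) if f else print(n,"none")
# T/vice/rest: cross-check tray orientation with place_of
E
```

```text
hammer 2 [509.1 -60. ] 5.1 0.191 [(np.float64(0.2), 0.7), (np.float64(0.18), 0.9)]
hammer 1 [509.2 -59.7] 4.8 0.178 [(np.float64(0.18), 0.9)]
vice 2 [496.2  63.3] -5.4 0.167 [(np.float64(0.24), 0.61), (np.float64(0.09), 0.95)]
vice 1 [496.1  63.2] -5.9 0.09 [(np.float64(0.09), 0.95)]
block 2 [ 652.7 -156.9] 7.3 0.132 [(np.float64(0.2), 0.75), (np.float64(0.06), 0.58)]
block 1 [ 653.2 -156.9] 8.2 0.059 [(np.float64(0.06), 0.58)]
tin_wide 2 [ 449.6 -314.7] 51.8 0.953 [(np.float64(1.0), 0.56), (np.float64(0.91), 0.74)]
tin_wide 1 [ 449.6 -314.7] 51.8 0.907 [(np.float64(0.91), 0.74)]
tin_small 2 [673.9 143.3] 8.4 0.229 [(np.float64(0.18), 0.6), (np.float64(0.28), 0.71)]
tin_small 1 [675.6 143.1] 6.0 0.267 [(np.float64(0.27), 0.71)]
tray_form 2 [ 491.2 -269.8] 6.0 0.033 [(np.float64(0.04), 0.86), (np.float64(0.03), 0.89)]
tray_form 1 [ 492.9 -269. ] 5.5 0.017 [(np.float64(0.02), 0.89)]
tray_set 2 [451.3 300.1] -9.4 0.036 [(np.float64(0.03), 0.91), (np.float64(0.04), 0.95)]
tray_set 1 [453.7 300.5] -9.9 0.027 [(np.float64(0.03), 0.95)]
tumbler 2 [ 650.2 -410. ] 8.5 0.218 [(np.float64(0.19), 0.94), (np.float64(0.24), 0.86)]
tumbler 1 [ 651.6 -409. ] -9.6 0.242 [(np.float64(0.24), 0.86)]
jar 2 [646.8 411.4] 14.2 0.186 [(np.float64(0.18), 0.55), (np.float64(0.2), 0.78)]
jar 1 [648.8 410.9] 9.6 0.183 [(np.float64(0.18), 0.78)]
```

```bash
python3 - <<'E'
from fit import *
cs=[imaging.capture("scene"),imaging.capture("top")]
for c in cs:
    for o in models.cut_out(c,"tin_wide"):
        v,u=np.nonzero(o["region"]); print(o["confidence"],u.mean(),v.mean(),len(u))
P=dict(hammer=(.5091,-.06,5),vice=(.496,.0633,-5.6),block=(.653,-.1569,7.8),tin_small=(.674,.1433,0),tray_form=(.492,-.2695,5.8),tray_set=(.4525,.3003,-9.6))
c=cs[1]; w=ray(c,(276.5,163),.012); print(w); P["tin_wide"]=(*w,0)
print("tin wide scene proj",proj(cs[0],np.array([[*w,.012]])))
im=cv2.resize(c["frame"],None,fx=2,fy=2,interpolation=2); im=np.clip(im*1.6,0,255).astype(np.uint8)
for n,p in P.items():
    ct,_=cv2.findContours(sil(c,n,(p[0],p[1],np.radians(p[2]))),0,1); cv2.drawContours(im,ct,-1,(0,255,255),1)
def hole(t,poly):
    p=P[t]; q=pose((p[0],p[1],np.radians(p[2])),np.array([[x,y,12] for x,y in poly])/1e3); cv2.polylines(im,[np.int32(proj(c,q)*2)],True,(255,255,0),1)
hole("tray_form",[(-75,7),(-15,7),(-15,67),(-75,67)]); hole("tray_form",[(-85,-48),(48,-48),(48,-68),(82,-68),(82,0),(48,0),(48,-20),(-85,-20)])
hole("tray_set",[(-75,-50),(24,-50),(24,-58),(76,-58),(76,-10),(24,-10),(24,-18),(-75,-18)])
cv2.imwrite("pics/ov.png",im[250:640,200:900])
E
```

```text
0.78 249.5344827586207 231.5960591133005 406
0.94 276.4225806451613 163.3516129032258 310
[0.69627529 0.01220831]
tin wide scene proj [[247.818867   231.90519409]]
```

View pics/ov.png

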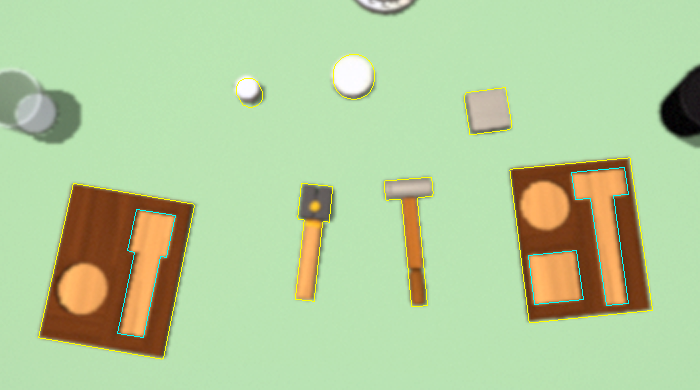

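```bash
cat > go.py <<'E'
import sys,numpy as np
from station import r
def go(x,y,yaw):
    s=r.sense(); R=np.array(s["ee_rot"]); p=np.array(s["tcp_pos"]); psi=np.degrees(np.arctan2(R[1,0],R[0,0]))
    dy=(yaw-psi+90)%180-90; n=np.radians(psi+dy); dx=np.array([x,y])-p[:2]
    sx=dx@[np.cos(n),np.sin(n)]; sy=dx@[np.sin(n),-np.cos(n)]
    print(f"t {s['time_s']:.2f} tcp {np.round(p,4)} yaw {psi:.2f} | turn(tool) {-dy:.2f} then x {sx:.4f} y {sy:.4f} | w {s['gripper_width']*87:.1f} F {s['gripper_force']:.1f} wf {np.round(s['wrist_force'],1)} q {np.round(s['joints'],0)} tilt {np.round(R[:2,2],4)}")
T=dict(f=(.492,-.2695,5.8),s=(.4525,.3003,-9.6))
def slot(t,x,y):
    a=T[t]; c,s=np.cos(np.radians(a[2])),np.sin(np.radians(a[2])); return a[0]+(c*x-s*y)/1e3,a[1]+(s*x+c*y)/1e3,a[2]
E
python3 - <<'E'
from go import *; from fit import *
go(.5091,-.06,5)
cs=[imaging.capture("scene"),imaging.capture("top")]
for n in("tin_wide","tin_small"):
  for cc in (cs,cs[1:],cs[:1]):
    f=fit(cc,n,[0]); print(n,np.round(f[0],4),f[2])
for k in (("f",20,-34),("f",-45,37),("f",45,37),("s",10,-34),("s",-30,37)): print(k,np.round(slot(*k),4))
E
```

```text
t 1.75 tcp [ 0.2242 -0.5834  0.2226] yaw -158.98 | turn(tool) 16.02 then x -0.3294 y 0.4966 | w 87.1 F 0.0 wf [ 0.3 -0.4 -0.4] q [-54.  22.   0.   0. -68. -15.] tilt [ 0.     -0.0001]
tin_wide [0.6924 0.0138 0.2459] [(np.float64(0.08), 0.91), (np.float64(0.18), 0.89)]
tin_wide [0.6954 0.015  0.1758] [(np.float64(0.13), 0.89)]
tin_wide [0.6908 0.0123 0.1542] [(np.float64(0.06), 0.91)]
tin_small [0.6761 0.1447 0.0113] [(np.float64(0.19), 0.5), (np.float64(0.1), 0.64)]
tin_small [0.6769 0.1444 0.1326] [(np.float64(0.09), 0.64)]
tin_small [0.6737 0.1432 0.0317] [(np.float64(0.16), 0.5)]
('f', 20, -34) [ 0.5153 -0.3013  5.8   ]
('f', -45, 37) [ 0.4435 -0.2372  5.8   ]
('f', 45, 37) [ 0.533  -0.2281  5.8   ]
('s', 10, -34) [ 0.4567  0.2651 -9.6   ]
('s', -30, 37) [ 0.4291  0.3418 -9.6   ]
```

Emit:
apply_moves([
  [[0, 0, 0.03], 5.34],
  [[0, 0, 0.03], 5.34],
  [[0, 0, 0.03], 5.34],
  [[-0.022, 0.0331, 0], 0],
  [[-0.022, 0.0331, 0], 0],
], hand=0.06)

```text
time_s: 2.67
tcp_pos: [0.2606, -0.5125, 0.1284]
ee_rot: [[-0.997, -0.083, -0.005], [-0.083, 0.997, 0.006], [0.004, 0.006, -1.0]]
wrist_force: [1.6, -0.4, 0.5]
gripper_width: 0.732
gripper_force: 0.0
```

Emit:
apply_moves([
  [[-0.022, 0.0331, 0], 0],
  [[-0.022, 0.0331, 0], 0],
  [[-0.022, 0.0331, 0], 0],
  [[-0.022, 0.0331, 0], 0],
  [[-0.022, 0.0331, 0], 0],
])

```text
time_s: 3.08
tcp_pos: [0.3581, -0.3376, 0.1328]
ee_rot: [[-0.996, -0.087, 0.001], [-0.087, 0.996, -0.0], [-0.001, -0.0, -1.0]]
wrist_force: [0.6, 0.1, -0.2]
gripper_width: 0.689
gripper_force: 0.0
```

Emit:
apply_moves([
  [[-0.022, 0.0331, 0], 0],
  [[-0.022, 0.0331, 0], 0],
  [[-0.022, 0.0331, 0], 0],
  [[-0.022, 0.0331, 0], 0],
  [[-0.022, 0.0331, 0], 0],
])

```text
time_s: 3.5
tcp_pos: [0.4534, -0.1628, 0.133]
ee_rot: [[-0.996, -0.087, 0.001], [-0.087, 0.996, -0.0], [-0.001, -0.0, -1.0]]
wrist_force: [0.5, -1.5, 0.3]
gripper_width: 0.688
gripper_force: 0.0
```

Emit:
apply_moves([
  [[-0.022, 0.0331, 0], 0],
  [[-0.022, 0.0331, 0], 0],
  [[-0.022, 0.0331, 0], 0],
  [[0, 0, 0], 0],
  [[0, 0, 0], 0],
])

```text
time_s: 3.92
tcp_pos: [0.5106, -0.0582, 0.1325]
ee_rot: [[-0.996, -0.091, 0.0], [-0.091, 0.996, 0.0], [-0.0, 0.0, -1.0]]
wrist_force: [-0.4, -0.9, -0.2]
gripper_width: 0.69
gripper_force: 0.0
```

```bash
python3 -c "
from go import *
go(.5091,-.06,5)"
```

```text
t 3.92 tcp [ 0.5106 -0.0582  0.1325] yaw -174.80 | turn(tool) 0.20 then x 0.0016 y -0.0016 | w 60.1 F 0.0 wf [-0.4 -0.9 -0.2] q [ 12.  16. -22.   0. -51. -96.] tilt [0.0003 0.    ]
```

Emit:
apply_moves([
  [[0.0015, -0.0015, 0.04], 0],
  [[0, 0, 0.04], 0],
  [[0, 0, 0.03], 0],
  [[0, 0, 0.0165], 0],
  [[0, 0, 0], 0],
])

```text
time_s: 4.33
tcp_pos: [0.5047, -0.0633, 0.0026]
ee_rot: [[-0.996, -0.085, -0.009], [-0.085, 0.996, -0.001], [0.009, -0.001, -1.0]]
wrist_force: [-0.7, -0.0, -0.2]
gripper_width: 0.692
gripper_force: 0.0
```

Emit:
apply_moves([
  [[0, 0, 0], 0],
  [[0, 0, 0], 0],
  [[0, 0, 0], 0],
  [[0, 0, 0], 0],
  [[0, 0, 0], 0],
], hand=0)

```text
time_s: 4.75
tcp_pos: [0.509, -0.0616, 0.0073]
ee_rot: [[-0.996, -0.087, 0.003], [-0.087, 0.996, 0.0], [-0.003, 0.0, -1.0]]
wrist_force: [0.1, 0.2, 0.1]
gripper_width: 0.395
gripper_force: 0.0
```

```bash
python3 -c "
from go import *
go(*slot('f',20,-34))"
```

```text
t 4.75 tcp [ 0.509  -0.0616  0.0073] yaw -175.01 | turn(tool) -0.81 then x 0.0179 y -0.2391 | w 34.4 F 0.0 wf [0.1 0.2 0.1] q [ 11.  27. -30.   0. -33. -96.] tilt [0.0026 0.0005]
```

Emit:
apply_moves([
  [[0, 0, 0], 0],
  [[0, 0, 0], 0],
  [[0, 0, 0], 0],
  [[0, 0, 0], 0],
  [[0, 0, 0], 0],
])

```text
time_s: 5.17
tcp_pos: [0.5086, -0.0615, 0.0065]
ee_rot: [[-0.996, -0.087, 0.001], [-0.087, 0.996, 0.0], [-0.001, 0.0, -1.0]]
wrist_force: [-0.8, 1.4, 4.0]
gripper_width: 0.205
gripper_force: 29.9
```

Emit:
apply_moves([
  [[0, 0, -0.01], 0],
  [[0, 0, -0.02], 0],
  [[0, 0, -0.025], 0],
  [[0, 0, 0], 0],
  [[0, 0, 0], 0],
])

```text
time_s: 5.58
tcp_pos: [0.5088, -0.0616, 0.0622]
ee_rot: [[-0.996, -0.087, 0.003], [-0.087, 0.996, 0.001], [-0.003, 0.0, -1.0]]
wrist_force: [-0.1, -0.4, -2.3]
gripper_width: 0.206
gripper_force: 29.9
```

```bash
python3 -c "
from go import *
go(*slot('f',20,-34))"
```

```text
t 5.58 tcp [ 0.5088 -0.0616  0.0622] yaw -175.02 | turn(tool) -0.82 then x 0.0177 y -0.2392 | w 17.9 F 29.9 wf [-0.1 -0.4 -2.3] q [ 11.  22. -27.  -0. -41. -96.] tilt [0.0025 0.0007]
```

Emit:
apply_moves([
  [[0, 0, 0], -0.8],
  [[0.003, -0.02, 0], 0],
  [[0.003, -0.04, 0], 0],
  [[0.003, -0.04, 0], 0],
  [[0.003, -0.04, 0], 0],
])

```text
time_s: 6.0
tcp_pos: [0.5092, -0.2031, 0.0595]
ee_rot: [[-0.995, -0.103, -0.003], [-0.103, 0.995, 0.001], [0.003, 0.001, -1.0]]
wrist_force: [0.5, 0.1, -2.3]
gripper_width: 0.204
gripper_force: 29.9
```

Emit:
apply_moves([
  [[0.003, -0.04, 0], 0],
  [[0.003, -0.035, 0], 0],
  [[0, -0.024, 0], 0],
  [[0, 0, 0.02], 0],
  [[0, 0, 0], 0],
])

```text
time_s: 6.42
tcp_pos: [0.5107, -0.3016, 0.0362]
ee_rot: [[-0.995, -0.097, -0.009], [-0.097, 0.995, 0.004], [0.008, 0.005, -1.0]]
wrist_force: [-1.1, 0.5, -2.7]
gripper_width: 0.205
gripper_force: 29.9
```

Emit:
apply_moves([
  [[0, 0, 0], 0],
  [[0, 0, 0], 0],
])

```text
time_s: 6.58
tcp_pos: [0.5139, -0.3006, 0.0404]
ee_rot: [[-0.995, -0.102, -0.002], [-0.102, 0.995, 0.001], [0.002, 0.001, -1.0]]
wrist_force: [0.5, 0.5, -1.2]
gripper_width: 0.205
gripper_force: 29.9
```

```bash
python3 -c "
from go import *
go(*slot('f',20,-34))"
```

```text
t 6.58 tcp [ 0.5139 -0.3006  0.0404] yaw -174.14 | turn(tool) 0.06 then x -0.0013 y -0.0009 | w 17.9 F 29.9 wf [ 0.5  0.5 -1.2] q [-15.  30. -16.   0. -44. -69.] tilt [-0.0023  0.0006]
```

Emit:
apply_moves([
  [[-0.001, -0.001, 0.008], 0],
  [[0, 0, 0.008], 0],
  [[0, 0, 0.006], 0],
  [[0, 0, 0.004], 0],
  [[0, 0, 0], 0],
])

```text
time_s: 7.0
tcp_pos: [0.5148, -0.3015, 0.0138]
ee_rot: [[-0.995, -0.101, -0.002], [-0.101, 0.995, 0.001], [0.002, 0.001, -1.0]]
wrist_force: [-1.0, 0.7, -1.6]
gripper_width: 0.202
gripper_force: 29.9
```

Emit:
apply_moves([
  [[0, 0, 0], 0],
  [[0, 0, 0], 0],
])

```text
time_s: 7.17
tcp_pos: [0.5159, -0.3022, 0.0152]
ee_rot: [[-0.995, -0.101, 0.0], [-0.101, 0.995, -0.0], [-0.0, -0.0, -1.0]]
wrist_force: [0.8, 0.7, -1.7]
gripper_width: 0.201
gripper_force: 29.9
```

```bash
python3 -c "
from go import *
go(*slot('f',20,-34))
from fit import *
c=imaging.capture('scene'); cv2.imwrite('pics/h1.png',cv2.resize(c['frame'][110:210,190:350],None,fx=4,fy=4))"
```

```text
t 7.17 tcp [ 0.5159 -0.3022  0.0152] yaw -174.19 | turn(tool) 0.01 then x 0.0004 y 0.0009 | w 17.5 F 29.9 wf [ 0.8  0.7 -1.7] q [-15.  32. -17.   0. -41. -69.] tilt [ 0.0003 -0.0002]
```

View pics/h1.png

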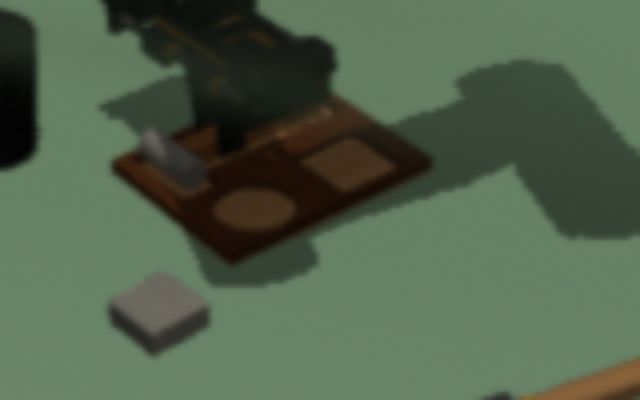

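The head sits over its part of the cut-out (about (172,158) in the crop), so I'm releasing and going up.

Emit:
apply_moves([
  [[0, 0, 0], 0],
  [[0, 0, 0], 0],
  [[0, 0, 0], 0],
  [[0, 0, 0], 0],
  [[0, 0, -0.01], 0],
], hand=0.045)

```text
time_s: 7.63
tcp_pos: [0.5144, -0.3017, 0.0238]
ee_rot: [[-0.995, -0.1, -0.003], [-0.1, 0.995, 0.001], [0.003, 0.002, -1.0]]
wrist_force: [-0.1, 0.1, 0.1]
gripper_width: 0.475
gripper_force: 0.0
```

Emit:
apply_moves([
  [[0, 0, -0.03], 0],
  [[0, 0, -0.03], 0],
  [[0, 0, 0], 0],
  [[0, 0, 0], 0],
], hand=0.075)

```text
time_s: 7.97
tcp_pos: [0.5172, -0.3027, 0.0882]
ee_rot: [[-0.995, -0.101, 0.006], [-0.101, 0.995, -0.002], [-0.006, -0.002, -1.0]]
wrist_force: [-0.3, 0.3, -0.3]
gripper_width: 0.734
gripper_force: 0.0
```

```bash
python3 -c "
from go import *
go(.653,-.1569,7.8)"
```

```text
t 7.97 tcp [ 0.5172 -0.3027  0.0882] yaw -174.19 | turn(tool) -1.99 then x -0.1543 y 0.1260 | w 63.9 F 0.0 wf [-0.3  0.3 -0.3] q [-15.  27. -13.   0. -50. -69.] tilt [ 0.0058 -0.0018]
```

Emit:
apply_moves([
  [[0, 0, 0], -2],
  [[-0.0255, 0.021, 0], 0],
  [[-0.03, 0.0245, 0], 0],
  [[-0.03, 0.0245, 0], 0],
  [[-0.03, 0.0245, 0], 0],
])

```text
time_s: 8.38
tcp_pos: [0.6173, -0.1917, 0.0844]
ee_rot: [[-0.991, -0.135, -0.002], [-0.135, 0.991, 0.0], [0.002, 0.001, -1.0]]
wrist_force: [1.4, -0.7, 0.0]
gripper_width: 0.859
gripper_force: 0.0
```

Emit:
apply_moves([
  [[-0.0255, 0.021, 0], 0],
  [[-0.012, 0.01, 0], 0],
  [[0, 0, 0.02], 0],
  [[0, 0, 0.015], 0],
  [[0, 0, 0], 0],
])

```text
time_s: 8.8
tcp_pos: [0.6469, -0.1564, 0.0456]
ee_rot: [[-0.991, -0.135, -0.009], [-0.135, 0.991, 0.001], [0.009, 0.003, -1.0]]
wrist_force: [-1.0, -0.1, -1.0]
gripper_width: 0.867
gripper_force: 0.0
```

Emit:
apply_moves([
  [[0, 0, 0], 0],
  [[0, 0, 0], 0],
])

```text
time_s: 8.97
tcp_pos: [0.6503, -0.1576, 0.0506]
ee_rot: [[-0.991, -0.135, 0.0], [-0.135, 0.991, -0.0], [-0.0, -0.0, -1.0]]
wrist_force: [-0.2, 0.1, -0.0]
gripper_width: 0.864
gripper_force: 0.0
```

```bash
python3 -c "
from go import *
go(.653,-.1569,7.8)
from fit import *
cs=[imaging.capture('scene'),imaging.capture('top')]
f=fit(cs[:1],'block',[8]); print(f)
f=fit(cs[:1],'hammer',[6]+[],.003); print(f, slot('f',20,-34))"
```

```text
t 8.97 tcp [ 0.6503 -0.1576  0.0506] yaw -172.22 | turn(tool) -0.02 then x -0.0028 y 0.0003 | w 75.2 F 0.0 wf [-0.2  0.1 -0. ] q [  0.  35.  -4.   0. -51. -82.] tilt [ 0.0003 -0.0004]
(array([ 0.64928181, -0.15712726,  0.13549664]), np.float64(0.23436512950094757), [(np.float64(0.23), 0.86)])
(array([ 0.50124267, -0.30572763,  0.1527722 ]), np.float64(0.5102354145342887), [(np.float64(0.51), 0.5)]) (np.float64(0.5153335282807959), np.float64(-0.3013048181565199), 5.8)
```

Emit:
apply_moves([
  [[-0.0025, 0, 0.015], 0],
  [[0, 0, 0.015], 0],
  [[0, 0, 0.009], 0],
  [[0, 0, 0.005], 0],
  [[0, 0, 0], 0],
])

```text
time_s: 9.58
tcp_pos: [0.6519, -0.1568, 0.005]
ee_rot: [[-0.991, -0.135, -0.002], [-0.135, 0.991, 0.0], [0.002, 0.0, -1.0]]
wrist_force: [0.2, 0.9, 0.0]
gripper_width: 0.866
gripper_force: 0.0
```

Emit:
apply_moves([
  [[0, 0, 0], 0],
  [[0, 0, 0], 0],
  [[0, 0, 0], 0],
  [[0, 0, 0], 0],
  [[0, 0, 0], 0],
], hand=0)

```text
time_s: 10.0
tcp_pos: [0.653, -0.1567, 0.0067]
ee_rot: [[-0.991, -0.136, 0.001], [-0.136, 0.991, 0.0], [-0.001, -0.0, -1.0]]
wrist_force: [-0.5, -0.9, 2.8]
gripper_width: 0.573
gripper_force: 30.5
```

Emit:
apply_moves([
  [[0, 0, 0], 0],
  [[0, 0, 0], 0],
])

```text
time_s: 10.17
tcp_pos: [0.653, -0.1567, 0.0067]
ee_rot: [[-0.991, -0.136, 0.001], [-0.136, 0.991, -0.0], [-0.001, -0.0, -1.0]]
wrist_force: [-0.8, 0.6, 2.5]
gripper_width: 0.57
gripper_force: 29.9
```

Emit:
apply_moves([
  [[0, 0, -0.01], 0],
  [[0, 0, -0.02], 0],
  [[0, 0, -0.025], 0],
  [[0, 0, 0], 0],
  [[0, 0, 0], 0],
])

```text
time_s: 10.58
tcp_pos: [0.6533, -0.1566, 0.0623]
ee_rot: [[-0.991, -0.135, 0.003], [-0.135, 0.991, 0.0], [-0.003, 0.0, -1.0]]
wrist_force: [-1.3, 0.1, -3.9]
gripper_width: 0.571
gripper_force: 29.9
```

```bash
python3 -c "
from go import *
go(*slot('f',-45,37))
from fit import *
c=imaging.capture('scene'); cv2.imwrite('pics/b1.png',cv2.resize(c['frame'][110:210,190:350],None,fx=4,fy=4))"
```

```text
t 10.58 tcp [ 0.6533 -0.1566  0.0623] yaw -172.22 | turn(tool) 1.98 then x 0.2169 y -0.0590 | w 49.7 F 29.9 wf [-1.3  0.1 -3.9] q [  0.  34.  -3.  -0. -52. -82.] tilt [0.0028 0.0004]
```

View pics/b1.png

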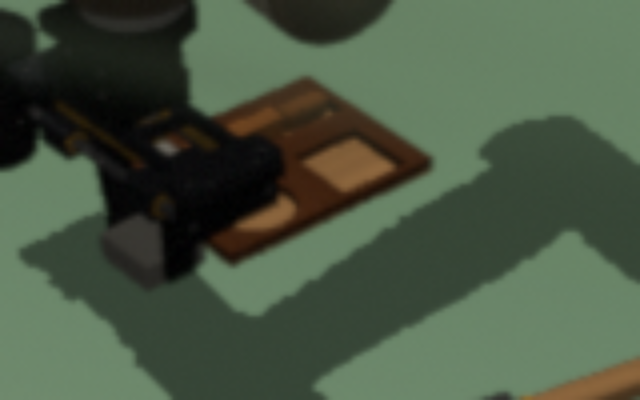

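The block is held at 49.7 mm. The hammer handle, at about (290,115) in the crop, looks seated in its slot.

Emit:
apply_moves([
  [[0, 0, 0], 2],
  [[0.025, -0.007, 0], 0],
  [[0.038, -0.01, 0], 0],
  [[0.038, -0.01, 0], 0],
  [[0.038, -0.01, 0], 0],
])

```text
time_s: 11.05
tcp_pos: [0.5148, -0.2075, 0.0589]
ee_rot: [[-0.995, -0.101, -0.005], [-0.101, 0.995, 0.001], [0.005, 0.001, -1.0]]
wrist_force: [0.7, -0.7, -2.7]
gripper_width: 0.571
gripper_force: 29.9
```

Emit:
apply_moves([
  [[0.038, -0.01, 0], 0],
  [[0.025, -0.008, 0], 0],
  [[0.015, -0.004, 0], 0],
  [[0, 0, 0.01], 0],
  [[0, 0, 0.01], 0],
])

```text
time_s: 11.47
tcp_pos: [0.4417, -0.2377, 0.0406]
ee_rot: [[-0.995, -0.1, 0.0], [-0.1, 0.995, 0.0], [-0.0, 0.0, -1.0]]
wrist_force: [0.8, -0.1, -3.8]
gripper_width: 0.573
gripper_force: 29.9
```

Emit:
apply_moves([
  [[0, 0, 0], 0],
  [[0, 0, 0], 0],
  [[0, 0, 0], 0],
])

```text
time_s: 11.72
tcp_pos: [0.4431, -0.2373, 0.0409]
ee_rot: [[-0.995, -0.102, -0.0], [-0.102, 0.995, -0.0], [0.0, 0.0, -1.0]]
wrist_force: [0.0, -0.2, -3.2]
gripper_width: 0.573
gripper_force: 29.9
```

```bash
python3 -c "
from go import *
go(*slot('f',-45,37))"
```

```text
t 11.72 tcp [ 0.4431 -0.2373  0.0409] yaw -174.17 | turn(tool) 0.03 then x -0.0004 y -0.0000 | w 49.9 F 29.9 wf [ 0.  -0.2 -3.2] q [-10.  23. -30.   0. -38. -75.] tilt [-0.0005 -0.    ]
```

Emit:
apply_moves([
  [[0, 0, 0.01], 0],
  [[0, 0, 0.008], 0],
  [[0, 0, 0.006], 0],
  [[0, 0, 0.0025], 0],
  [[0, 0, 0], 0],
])

```text
time_s: 12.13
tcp_pos: [0.4423, -0.2372, 0.0138]
ee_rot: [[-0.995, -0.101, -0.002], [-0.101, 0.995, 0.0], [0.002, 0.0, -1.0]]
wrist_force: [-0.7, -0.9, -3.5]
gripper_width: 0.572
gripper_force: 29.9
```

Emit:
apply_moves([
  [[0, 0, 0], 0],
  [[0, 0, 0], 0],
])

```text
time_s: 12.3
tcp_pos: [0.4431, -0.2374, 0.0148]
ee_rot: [[-0.995, -0.101, 0.001], [-0.101, 0.995, -0.0], [-0.001, -0.0, -1.0]]
wrist_force: [0.2, -0.4, -3.7]
gripper_width: 0.573
gripper_force: 29.9
```

Emit:
apply_moves([
  [[0, 0, 0], 0],
  [[0, 0, 0], 0],
  [[0, 0, 0], 0],
  [[0, 0, 0], 0],
  [[0, 0, -0.01], 0],
], hand=0.064)

```text
time_s: 12.72
tcp_pos: [0.4417, -0.2371, 0.0236]
ee_rot: [[-0.995, -0.101, -0.003], [-0.101, 0.995, 0.001], [0.003, 0.001, -1.0]]
wrist_force: [0.4, 0.9, 1.0]
gripper_width: 0.73
gripper_force: 0.0
```

Emit:
apply_moves([
  [[0, 0, -0.03], 0],
  [[0, 0, -0.03], 0],
  [[0, 0, 0], 0],
  [[0, 0, 0], 0],
], hand=0.075)

```text
time_s: 13.05
tcp_pos: [0.4442, -0.2376, 0.0866]
ee_rot: [[-0.995, -0.101, 0.005], [-0.101, 0.995, -0.001], [-0.005, -0.002, -1.0]]
wrist_force: [-0.7, 0.0, -0.7]
gripper_width: 0.854
gripper_force: 0.0
```

```bash
python3 -c "
from go import *
go(.6924,.0138,0)
from fit import *
c=imaging.capture('scene'); cv2.imwrite('pics/b2.png',cv2.resize(c['frame'][110:210,190:350],None,fx=4,fy=4))"
```

```text
t 13.05 tcp [ 0.4442 -0.2376  0.0866] yaw -174.20 | turn(tool) 5.80 then x -0.2482 y 0.2514 | w 74.3 F 0.0 wf [-0.7  0.  -0.7] q [-10.  19. -27.   0. -44. -75.] tilt [ 0.0053 -0.001 ]
```

View pics/b2.png

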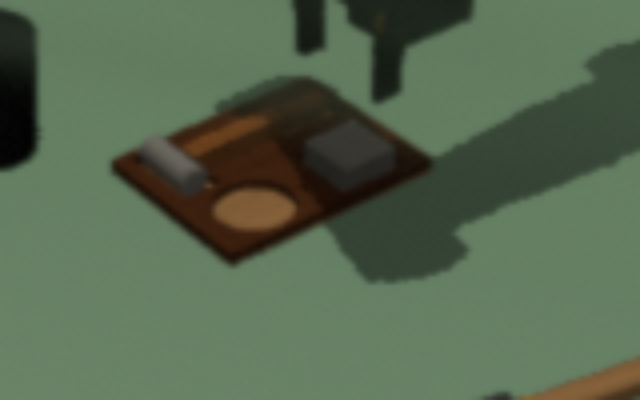

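The block sits in the square cut-out (about (348,155)) and the hammer is down in its T. Next is the wide tin.

```bash
python3 -c "
from go import *
go(.6930,.0138,5.8)"
```

```text
t 13.10 tcp [ 0.443  -0.2373  0.0852] yaw -174.22 | turn(tool) -0.02 then x -0.2741 y 0.2246 | w 73.9 F 0.0 wf [-0.1  0.1 -0.7] q [-10.  19. -27.  -0. -44. -75.] tilt [ 0.0019 -0.0001]
```

Emit:
apply_moves([
  [[-0.015, 0.012, 0], 0],
  [[-0.03, 0.0245, 0], 0],
  [[-0.03, 0.0245, 0], 0],
  [[-0.03, 0.0245, 0], 0],
  [[-0.03, 0.0245, 0], 0],
])

```text
time_s: 13.52
tcp_pos: [0.566, -0.113, 0.0832]
ee_rot: [[-0.995, -0.1, -0.003], [-0.1, 0.995, -0.0], [0.003, 0.0, -1.0]]
wrist_force: [0.6, -1.5, -0.8]
gripper_width: 0.863
gripper_force: 0.0
```

Emit:
apply_moves([
  [[-0.03, 0.0245, 0], 0],
  [[-0.03, 0.0245, 0], 0],
  [[-0.03, 0.0245, 0], 0],
  [[-0.03, 0.0245, 0], 0],
  [[-0.019, 0.0166, 0], 0],
])

```text
time_s: 13.93
tcp_pos: [0.6941, 0.0163, 0.0824]
ee_rot: [[-0.995, -0.103, -0.002], [-0.103, 0.995, -0.0], [0.002, -0.0, -1.0]]
wrist_force: [0.8, -0.6, -0.0]
gripper_width: 0.863
gripper_force: 0.0
```

Emit:
apply_moves([
  [[0, 0, 0.015], 0],
  [[0, 0, 0.015], 0],
  [[0, 0, 0], 0],
  [[0, 0, 0], 0],
  [[0, 0, 0], 0],
])

```text
time_s: 14.35
tcp_pos: [0.6926, 0.0134, 0.0544]
ee_rot: [[-0.995, -0.101, -0.001], [-0.101, 0.995, -0.001], [0.001, -0.0, -1.0]]
wrist_force: [0.4, -0.2, 0.1]
gripper_width: 0.862
gripper_force: 0.0
```

```bash
python3 -c "
from go import *
go(.6930,.0138,5.8)"
```

```text
t 14.35 tcp [0.6926 0.0134 0.0544] yaw -174.21 | turn(tool) -0.01 then x -0.0004 y 0.0003 | w 75.0 F 0.0 wf [ 0.4 -0.2  0.1] q [ 14.  37.  -0.   0. -53. -99.] tilt [-0.0006 -0.0005]
```

Down to tip z ≈ 0.008, grip, lift.

Emit:
apply_moves([
  [[0, 0, 0.016], 0],
  [[0, 0, 0.016], 0],
  [[0, 0, 0.009], 0],
  [[0, 0, 0.005], 0],
  [[0, 0, 0], 0],
])

```text
time_s: 14.77
tcp_pos: [0.6922, 0.0134, 0.0079]
ee_rot: [[-0.995, -0.101, -0.001], [-0.101, 0.995, -0.0], [0.001, -0.0, -1.0]]
wrist_force: [0.2, 0.5, 0.3]
gripper_width: 0.861
gripper_force: 0.0
```

Emit:
apply_moves([
  [[0, 0, 0], 0],
  [[0, 0, 0], 0],
  [[0, 0, 0], 0],
  [[0, 0, 0], 0],
  [[0, 0, 0], 0],
], hand=0)

```text
time_s: 15.18
tcp_pos: [0.693, 0.0139, 0.0093]
ee_rot: [[-0.995, -0.101, 0.001], [-0.101, 0.995, 0.0], [-0.001, 0.0, -1.0]]
wrist_force: [0.1, 0.4, 1.3]
gripper_width: 0.588
gripper_force: 30.0
```

Emit:
apply_moves([
  [[0, 0, 0], 0],
  [[0, 0, 0], 0],
])

```text
time_s: 15.35
tcp_pos: [0.693, 0.0139, 0.0093]
ee_rot: [[-0.995, -0.101, 0.001], [-0.101, 0.995, 0.0], [-0.001, 0.0, -1.0]]
wrist_force: [-0.7, 1.0, 1.9]
gripper_width: 0.591
gripper_force: 30.0
```

Emit:
apply_moves([
  [[0, 0, -0.01], 0],
  [[0, 0, -0.02], 0],
  [[0, 0, -0.025], 0],
  [[0, 0, -0.01], 0],
  [[0, 0, 0], 0],
])

```text
time_s: 15.77
tcp_pos: [0.6948, 0.0141, 0.0773]
ee_rot: [[-0.995, -0.101, 0.007], [-0.101, 0.995, 0.001], [-0.007, 0.0, -1.0]]
wrist_force: [0.4, 0.3, 0.1]
gripper_width: 0.587
gripper_force: 30.0
```

```bash
python3 -c "
from go import *
from fit import *
go(*slot('f',45,37))
c=imaging.capture('scene'); cv2.imwrite('pics/t1.png',cv2.resize(c['frame'][160:280,180:340],None,fx=4,fy=4))"
```

```text
t 15.77 tcp [0.6948 0.0141 0.0773] yaw -174.18 | turn(tool) 0.02 then x 0.1854 y -0.2247 | w 51.1 F 30.0 wf [0.4 0.3 0.1] q [ 14.  35.   1.   0. -55. -99.] tilt [0.0068 0.0011]
```

View pics/t1.png

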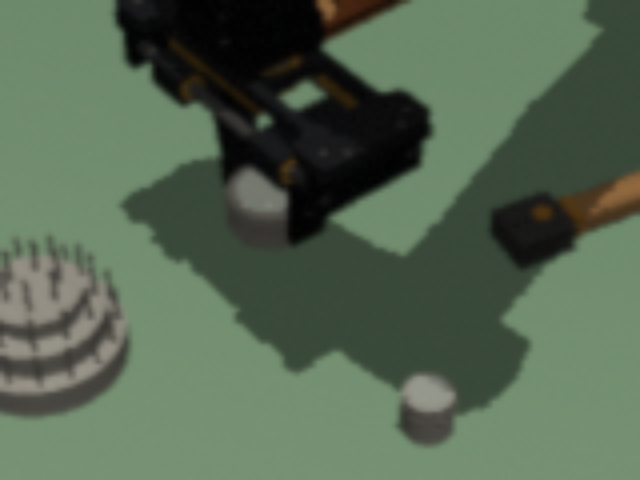

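The wide tin is gripped upright at about (260,205). I'll carry it to the tray, then turn 90° so the fingers clear the hammer head.

Emit:
apply_moves([
  [[0.013, -0.015, 0], 0],
  [[0.024, -0.03, 0], 0],
  [[0.024, -0.03, 0], 0],
  [[0.024, -0.03, 0], 0],
  [[0.024, -0.03, 0], 0],
])

```text
time_s: 16.23
tcp_pos: [0.5953, -0.1325, 0.0715]
ee_rot: [[-0.995, -0.101, -0.004], [-0.101, 0.995, 0.0], [0.004, 0.001, -1.0]]
wrist_force: [0.3, -0.9, -1.0]
gripper_width: 0.59
gripper_force: 30.0
```

Emit:
apply_moves([
  [[0.024, -0.03, 0], 0],
  [[0.024, -0.03, 0], 0],
  [[0.015, -0.018, 0], 0],
  [[0.012, -0.0115, 0], 0],
  [[0, 0, 0], 7],
])

```text
time_s: 16.65
tcp_pos: [0.5289, -0.23, 0.0721]
ee_rot: [[-1.0, 0.027, -0.004], [0.027, 1.0, 0.001], [0.004, 0.001, -1.0]]
wrist_force: [0.4, 0.4, -0.1]
gripper_width: 0.59
gripper_force: 30.0
```

Emit:
apply_moves([
  [[0, 0, 0], 7],
  [[0, 0, 0], 7],
  [[0, 0, 0], 7],
  [[0, 0, 0], 7],
  [[0, 0, 0], 7],
])

```text
time_s: 17.07
tcp_pos: [0.5317, -0.2275, 0.0723]
ee_rot: [[-0.804, 0.595, -0.002], [0.595, 0.804, 0.001], [0.002, -0.001, -1.0]]
wrist_force: [0.9, 0.6, -0.5]
gripper_width: 0.59
gripper_force: 30.0
```

Emit:
apply_moves([
  [[0, 0, 0], 7],
  [[0, 0, 0], 7],
  [[0, 0, 0], 7],
  [[0, 0, 0], 7],
  [[0, 0, 0], 7],
])

```text
time_s: 17.48
tcp_pos: [0.5318, -0.2275, 0.0723]
ee_rot: [[-0.317, 0.948, -0.002], [0.948, 0.317, 0.001], [0.001, -0.002, -1.0]]
wrist_force: [0.3, -0.5, -0.5]
gripper_width: 0.589
gripper_force: 30.0
```

Emit:
apply_moves([
  [[0, 0, 0], 7],
  [[0, 0, 0], 6],
  [[0, 0, 0.015], 0],
  [[0, 0, 0.015], 0],
  [[0, 0, 0], 0],
])

```text
time_s: 17.9
tcp_pos: [0.5296, -0.227, 0.0398]
ee_rot: [[-0.101, 0.995, -0.007], [0.995, 0.101, 0.002], [0.003, -0.007, -1.0]]
wrist_force: [-1.5, -0.4, -1.2]
gripper_width: 0.588
gripper_force: 30.0
```

Emit:
apply_moves([
  [[0, 0, 0], 0],
  [[0, 0, 0], 0],
])

```text
time_s: 18.07
tcp_pos: [0.5325, -0.228, 0.0436]
ee_rot: [[-0.102, 0.995, -0.0], [0.995, 0.102, -0.0], [-0.0, -0.0, -1.0]]
wrist_force: [-0.8, 0.5, 0.4]
gripper_width: 0.589
gripper_force: 30.0
```

```bash
python3 -c "
from go import *
p=slot('f',45,37)
go(p[0],p[1],95.8)"
```

```text
t 18.07 tcp [ 0.5325 -0.228   0.0436] yaw 95.83 | turn(tool) 0.03 then x -0.0002 y 0.0005 | w 51.3 F 30.0 wf [-0.8  0.5  0.4] q [  -7.   28.  -18.    0.  -43. -167.] tilt [-0.0002 -0.0002]
```

Emit:
apply_moves([
  [[0, 0, 0.01], 0],
  [[0, 0, 0.01], 0],
  [[0, 0, 0.006], 0],
  [[0, 0, 0.0025], 0],
  [[0, 0, 0], 0],
])

```text
time_s: 18.48
tcp_pos: [0.5315, -0.2281, 0.0139]
ee_rot: [[-0.101, 0.995, -0.002], [0.995, 0.101, 0.0], [0.001, -0.002, -1.0]]
wrist_force: [0.4, -1.2, -0.6]
gripper_width: 0.593
gripper_force: 30.0
```

Emit:
apply_moves([
  [[0, 0, 0], 0],
  [[0, 0, 0], 0],
  [[0, 0, 0], 0],
])

```text
time_s: 18.73
tcp_pos: [0.5326, -0.2282, 0.0154]
ee_rot: [[-0.101, 0.995, 0.001], [0.995, 0.101, -0.0], [-0.0, 0.001, -1.0]]
wrist_force: [0.3, -0.6, -0.2]
gripper_width: 0.587
gripper_force: 30.0
```

Emit:
apply_moves([
  [[0, 0, 0], 0],
  [[0, 0, 0], 0],
  [[0, 0, 0], 0],
  [[0, 0, 0], 0],
  [[0, 0, -0.01], 0],
], hand=0.062)

```text
time_s: 19.15
tcp_pos: [0.5308, -0.2278, 0.0237]
ee_rot: [[-0.1, 0.995, -0.004], [0.995, 0.1, 0.001], [0.001, -0.004, -1.0]]
wrist_force: [0.3, 0.1, 0.5]
gripper_width: 0.708
gripper_force: 0.0
```

Emit:
apply_moves([
  [[0, 0, -0.03], 0],
  [[0, 0, -0.03], 0],
  [[0, 0, 0], -7],
  [[0, 0, 0], -7],
  [[0, 0, 0], -7],
])

```text
time_s: 19.57
tcp_pos: [0.5328, -0.2282, 0.0869]
ee_rot: [[-0.456, 0.89, 0.003], [0.89, 0.456, -0.0], [-0.001, 0.002, -1.0]]
wrist_force: [-0.7, -0.3, -0.5]
gripper_width: 0.711
gripper_force: 0.0
```

Emit:
apply_moves([
  [[0, 0, 0], -7],
  [[0, 0, 0], -7],
  [[0, 0, 0], -7],
  [[0, 0, 0], -7],
  [[0, 0, 0], -7],
], hand=0.05)

```text
time_s: 19.98
tcp_pos: [0.5324, -0.2282, 0.086]
ee_rot: [[-0.884, 0.467, 0.001], [0.467, 0.884, -0.0], [-0.001, 0.0, -1.0]]
wrist_force: [1.0, -0.4, 0.2]
gripper_width: 0.58
gripper_force: 0.0
```

```bash
python3 -c "
from go import *
from fit import *
go(.4961,.0632,-5.6)
c=imaging.capture('scene'); cv2.imwrite('pics/t2.png',cv2.resize(c['frame'][110:210,190:350],None,fx=4,fy=4))"
```

```text
t 19.98 tcp [ 0.5324 -0.2282  0.086 ] yaw 152.15 | turn(tool) -22.25 then x 0.0646 y 0.2865 | w 50.4 F 0.0 wf [ 1.  -0.4  0.2] q [  -7.   25.  -16.    0.  -48. -111.] tilt [ 0.0009 -0.0002]
```

View pics/t2.png

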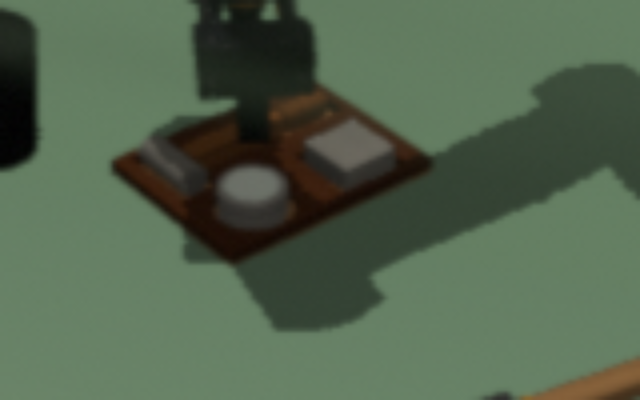

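The tin is upright in the round cut-out (about (252,195)), so the forming kit is placed. Next is the hand vice.

Emit:
apply_moves([
  [[0, 0, 0], -5.6],
  [[0, 0, 0], -5.6],
  [[0, 0, 0], -5.5],
  [[0, 0, 0], -5.5],
  [[0.005, 0.0165, 0], 0],
])

```text
time_s: 20.45
tcp_pos: [0.5298, -0.2128, 0.0858]
ee_rot: [[-0.994, 0.106, 0.002], [0.106, 0.994, -0.001], [-0.002, -0.001, -1.0]]
wrist_force: [0.3, -0.1, -0.7]
gripper_width: 0.574
gripper_force: 0.0
```

Emit:
apply_moves([
  [[0.008, 0.036, 0], 0],
  [[0.008, 0.036, 0], 0],
  [[0.008, 0.036, 0], 0],
  [[0.008, 0.036, 0], 0],
  [[0.008, 0.036, 0], 0],
])

```text
time_s: 20.87
tcp_pos: [0.5078, -0.0265, 0.0859]
ee_rot: [[-0.994, 0.108, 0.001], [0.108, 0.994, 0.0], [-0.001, 0.0, -1.0]]
wrist_force: [0.8, 0.2, -0.3]
gripper_width: 0.57
gripper_force: 0.0
```

Emit:
apply_moves([
  [[0.008, 0.036, 0], 0],
  [[0.008, 0.036, 0], 0],
  [[0.0035, 0.018, 0], 0],
  [[0, 0, 0.015], 0],
  [[0, 0, 0.015], 0],
])

```text
time_s: 21.28
tcp_pos: [0.4991, 0.0656, 0.0564]
ee_rot: [[-0.995, 0.104, 0.004], [0.104, 0.995, 0.002], [-0.004, 0.002, -1.0]]
wrist_force: [-0.4, -0.8, 0.0]
gripper_width: 0.575
gripper_force: 0.0
```

Emit:
apply_moves([
  [[0, 0, 0], 0],
  [[0, 0, 0], 0],
  [[0, 0, 0], 0],
])

```text
time_s: 21.53
tcp_pos: [0.4987, 0.0635, 0.0559]
ee_rot: [[-0.994, 0.106, 0.001], [0.106, 0.994, 0.0], [-0.001, 0.0, -1.0]]
wrist_force: [-0.3, -0.6, 0.6]
gripper_width: 0.575
gripper_force: 0.0
```

```bash
python3 -c "
from go import *
go(.4961,.0632,-5.6)"
```

```text
t 21.53 tcp [0.4987 0.0635 0.0559] yaw 173.94 | turn(tool) -0.46 then x 0.0026 y -0.0006 | w 50.1 F 0.0 wf [-0.3 -0.6  0.6] q [  26.   21.  -29.    0.  -40. -122.] tilt [0.0013 0.0003]
```

Emit:
apply_moves([
  [[0.0025, -0.0005, 0.016], -0.4],
  [[0, 0, 0.017], 0],
  [[0, 0, 0.01], 0],
  [[0, 0, 0.006], 0],
  [[0, 0, 0], 0],
])

```text
time_s: 21.95
tcp_pos: [0.4954, 0.0629, 0.0057]
ee_rot: [[-0.995, 0.099, -0.001], [0.099, 0.995, -0.0], [0.001, -0.001, -1.0]]
wrist_force: [0.2, 0.1, 0.6]
gripper_width: 0.573
gripper_force: 0.0
```

Emit:
apply_moves([
  [[0, 0, 0], 0],
  [[0, 0, 0], 0],
  [[0, 0, 0], 0],
  [[0, 0, 0], 0],
  [[0, 0, 0], 0],
], hand=0)

```text
time_s: 22.37
tcp_pos: [0.4959, 0.0634, 0.0066]
ee_rot: [[-0.995, 0.098, 0.001], [0.098, 0.995, 0.0], [-0.001, 0.0, -1.0]]
wrist_force: [0.7, -0.1, -0.2]
gripper_width: 0.284
gripper_force: 0.0
```

Emit:
apply_moves([
  [[0, 0, 0], 0],
  [[0, 0, 0], 0],
  [[0, 0, 0], 0],
])

```text
time_s: 22.62
tcp_pos: [0.4958, 0.0634, 0.0065]
ee_rot: [[-0.995, 0.097, 0.001], [0.097, 0.995, 0.0], [-0.001, 0.0, -1.0]]
wrist_force: [-0.2, -0.7, 4.4]
gripper_width: 0.251
gripper_force: 29.9
```

Emit:
apply_moves([
  [[0, 0, -0.01], 0],
  [[0, 0, -0.02], 0],
  [[0, 0, -0.025], 0],
  [[0, 0, 0], 0],
  [[0, 0, 0], 0],
])

```text
time_s: 23.03
tcp_pos: [0.496, 0.0636, 0.0618]
ee_rot: [[-0.995, 0.098, 0.002], [0.098, 0.995, 0.001], [-0.002, 0.002, -1.0]]
wrist_force: [0.0, -0.6, -2.0]
gripper_width: 0.249
gripper_force: 29.9
```

```bash
python3 -c "
from go import *
go(*slot('s',10,-34))"
```

```text
t 23.03 tcp [0.496  0.0636 0.0618] yaw 174.38 | turn(tool) 3.98 then x 0.0723 y 0.1921 | w 21.7 F 29.9 wf [ 0.  -0.6 -2. ] q [  26.   21.  -29.   -0.  -40. -122.] tilt [0.0021 0.0013]
```

Emit:
apply_moves([
  [[0, 0, 0], 4],
  [[0.008, 0.02, 0], 0],
  [[0.0135, 0.036, 0], 0],
  [[0.0135, 0.036, 0], 0],
  [[0.0135, 0.036, 0], 0],
])

```text
time_s: 23.45
tcp_pos: [0.4676, 0.1979, 0.0594]
ee_rot: [[-0.986, 0.169, -0.003], [0.169, 0.986, -0.002], [0.002, -0.002, -1.0]]
wrist_force: [1.2, -0.1, -1.8]
gripper_width: 0.25
gripper_force: 29.9
```

Emit:
apply_moves([
  [[0.0125, 0.034, 0], 0],
  [[0.008, 0.02, 0], 0],
  [[0.003, 0.01, 0], 0],
  [[0, 0, 0.01], 0],
  [[0, 0, 0.01], 0],
])

```text
time_s: 23.87
tcp_pos: [0.456, 0.2641, 0.0396]
ee_rot: [[-0.986, 0.167, -0.001], [0.167, 0.986, -0.001], [0.001, -0.001, -1.0]]
wrist_force: [-0.1, -1.1, -2.6]
gripper_width: 0.25
gripper_force: 29.9
```

Emit:
apply_moves([
  [[0, 0, 0], 0],
  [[0, 0, 0], 0],
  [[0, 0, 0], 0],
])

```text
time_s: 24.12
tcp_pos: [0.4567, 0.2632, 0.0406]
ee_rot: [[-0.986, 0.168, -0.001], [0.168, 0.986, -0.001], [0.001, -0.001, -1.0]]
wrist_force: [0.6, 0.7, -1.6]
gripper_width: 0.251
gripper_force: 29.9
```

```bash
python3 -c "
from go import *
from fit import *
go(*slot('s',10,-34))
c=imaging.capture('scene'); cv2.imwrite('pics/v1.png',cv2.resize(c['frame'][200:320,320:500],None,fx=4,fy=4))"
```

```text
t 24.12 tcp [0.4567 0.2632 0.0406] yaw 170.30 | turn(tool) -0.10 then x 0.0003 y 0.0019 | w 21.9 F 29.9 wf [ 0.6  0.7 -1.6] q [  48.   25.  -26.    0.  -39. -147.] tilt [-0.0009 -0.0011]
```

View pics/v1.png

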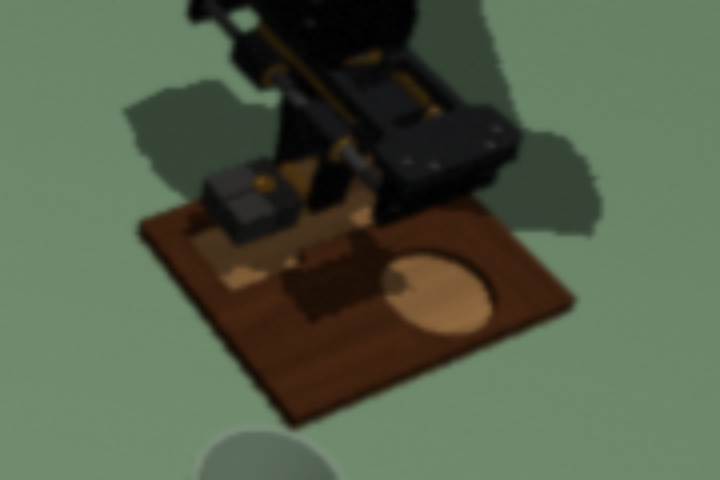

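The vice hovers over its cut-out with its jaws at about (245,205). I'm lowering it with a 2 mm y correction.

Emit:
apply_moves([
  [[0, 0.002, 0.01], 0],
  [[0, 0, 0.008], 0],
  [[0, 0, 0.006], 0],
  [[0, 0, 0.002], 0],
  [[0, 0, 0], 0],
])

```text
time_s: 24.58
tcp_pos: [0.4564, 0.266, 0.014]
ee_rot: [[-0.986, 0.167, -0.002], [0.167, 0.986, -0.002], [0.001, -0.002, -1.0]]
wrist_force: [-0.5, -0.4, -0.3]
gripper_width: 0.25
gripper_force: 29.9
```

Emit:
apply_moves([
  [[0, 0, 0], 0],
  [[0, 0, 0], 0],
  [[0, 0, 0], 0],
])

```text
time_s: 24.83
tcp_pos: [0.4571, 0.2668, 0.0154]
ee_rot: [[-0.986, 0.167, 0.001], [0.167, 0.986, 0.001], [-0.0, 0.001, -1.0]]
wrist_force: [-0.7, 0.0, -1.0]
gripper_width: 0.25
gripper_force: 29.9
```

Emit:
apply_moves([
  [[0, 0, 0], 0],
  [[0, 0, 0], 0],
  [[0, 0, 0], 0],
  [[0, 0, 0], 0],
  [[0, 0, -0.01], 0],
], hand=0.045)

```text
time_s: 25.25
tcp_pos: [0.4559, 0.2657, 0.024]
ee_rot: [[-0.986, 0.167, -0.003], [0.167, 0.986, -0.002], [0.002, -0.003, -1.0]]
wrist_force: [-1.1, -0.2, -0.8]
gripper_width: 0.489
gripper_force: 0.0
```

Emit:
apply_moves([
  [[0, 0, -0.03], 0],
  [[0, 0, -0.03], 0],
  [[0, 0, 0], 0],
  [[0, 0, 0], 0],
], hand=0.056)

```text
time_s: 25.58
tcp_pos: [0.458, 0.2677, 0.0877]
ee_rot: [[-0.986, 0.167, 0.004], [0.167, 0.986, 0.004], [-0.003, 0.005, -1.0]]
wrist_force: [0.2, -0.3, -0.1]
gripper_width: 0.628
gripper_force: 0.0
```

```bash
python3 -c "
from go import *
from fit import *
go(.6755,.1440,-9.6)
c=imaging.capture('scene'); cv2.imwrite('pics/v2.png',cv2.resize(c['frame'][200:320,320:500],None,fx=4,fy=4))"
```

```text
t 25.58 tcp [0.458  0.2677 0.0877] yaw 170.40 | turn(tool) 0.00 then x -0.2351 y -0.0857 | w 54.6 F 0.0 wf [ 0.2 -0.3 -0.1] q [  48.   21.  -23.    0.  -45. -147.] tilt [0.0039 0.0041]
```

View pics/v2.png

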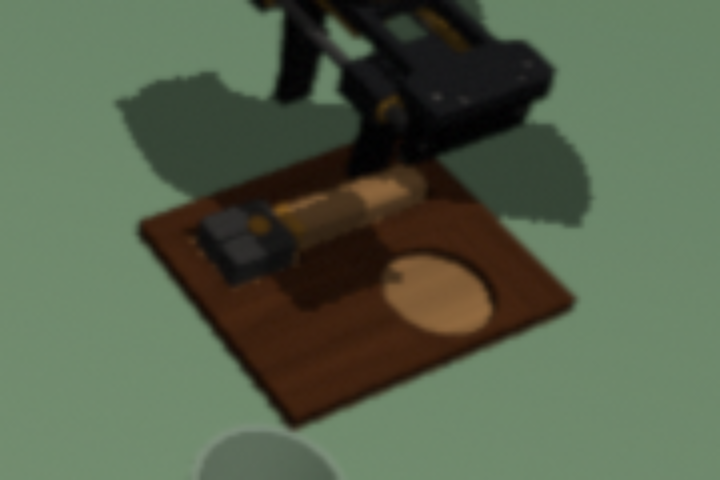

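The vice is seated, with its jaws at about (245,240). Now the small tin.

Emit:
apply_moves([
  [[-0.02, -0.008, 0], 0],
  [[-0.036, -0.013, 0], 0],
  [[-0.036, -0.013, 0], 0],
  [[-0.036, -0.013, 0], 0],
  [[-0.036, -0.013, 0], 0],
])

```text
time_s: 26.05
tcp_pos: [0.6091, 0.1787, 0.0838]
ee_rot: [[-0.986, 0.167, -0.003], [0.167, 0.986, -0.001], [0.002, -0.002, -1.0]]
wrist_force: [0.8, 1.0, -0.2]
gripper_width: 0.645
gripper_force: 0.0
```

Emit:
apply_moves([
  [[-0.036, -0.013, 0], 0],
  [[-0.022, -0.008, 0], 0],
  [[-0.013, -0.005, 0], 0],
  [[0, 0, 0.015], 0],
  [[0, 0, 0.01], 0],
])

```text
time_s: 26.47
tcp_pos: [0.6739, 0.1413, 0.0575]
ee_rot: [[-0.986, 0.169, -0.003], [0.169, 0.986, -0.001], [0.003, -0.001, -1.0]]
wrist_force: [-0.4, -0.5, -1.1]
gripper_width: 0.642
gripper_force: 0.0
```

Emit:
apply_moves([
  [[0, 0, 0], 0],
  [[0, 0, 0], 0],
  [[0, 0, 0], 0],
])

```text
time_s: 26.72
tcp_pos: [0.6739, 0.143, 0.06]
ee_rot: [[-0.986, 0.166, -0.0], [0.166, 0.986, -0.001], [0.0, -0.001, -1.0]]
wrist_force: [0.3, 0.3, -0.3]
gripper_width: 0.642
gripper_force: 0.0
```

```bash
python3 -c "
from go import *
go(.6755,.1440,-9.6)"
```

```text
t 26.72 tcp [0.6739 0.143  0.06  ] yaw 170.46 | turn(tool) 0.06 then x -0.0014 y 0.0013 | w 55.9 F 0.0 wf [ 0.3  0.3 -0.3] q [  25.   36.   -1.    0.  -53. -125.] tilt [-0.0004 -0.0005]
```

Emit:
apply_moves([
  [[-0.001, 0.001, 0.017], 0],
  [[0, 0, 0.017], 0],
  [[0, 0, 0.011], 0],
  [[0, 0, 0.005], 0],
  [[0, 0, 0], 0],
])

```text
time_s: 27.13
tcp_pos: [0.6746, 0.1434, 0.009]
ee_rot: [[-0.986, 0.166, -0.002], [0.166, 0.986, -0.001], [0.002, -0.001, -1.0]]
wrist_force: [-0.4, 0.8, -0.4]
gripper_width: 0.645
gripper_force: 0.0
```

Emit:
apply_moves([
  [[0, 0, 0], 0],
  [[0, 0, 0], 0],
  [[0, 0, 0], 0],
  [[0, 0, 0], 0],
  [[0, 0, 0], 0],
], hand=0)

```text
time_s: 27.55
tcp_pos: [0.6758, 0.1436, 0.0108]
ee_rot: [[-0.986, 0.167, 0.001], [0.167, 0.986, 0.001], [-0.001, 0.001, -1.0]]
wrist_force: [0.3, 0.8, -0.3]
gripper_width: 0.352
gripper_force: 0.1
```

Emit:
apply_moves([
  [[0, 0, 0], 0],
  [[0, 0, 0], 0],
  [[0, 0, 0], 0],
])

```text
time_s: 27.8
tcp_pos: [0.6758, 0.1436, 0.0107]
ee_rot: [[-0.986, 0.167, 0.001], [0.167, 0.986, 0.0], [-0.001, 0.0, -1.0]]
wrist_force: [-0.8, -0.2, 2.2]
gripper_width: 0.337
gripper_force: 30.0
```

Emit:
apply_moves([
  [[0, 0, -0.01], 0],
  [[0, 0, -0.02], 0],
  [[0, 0, -0.025], 0],
  [[0, 0, -0.01], 0],
  [[0, 0, 0], 0],
])

```text
time_s: 28.22
tcp_pos: [0.6774, 0.144, 0.0788]
ee_rot: [[-0.986, 0.166, 0.006], [0.166, 0.986, 0.002], [-0.006, 0.003, -1.0]]
wrist_force: [0.7, 0.2, 0.3]
gripper_width: 0.336
gripper_force: 30.0
```

```bash
python3 -c "
from go import *
go(*slot('s',-30,37))"
```

```text
t 28.22 tcp [0.6774 0.144  0.0788] yaw 170.42 | turn(tool) 0.02 then x 0.2778 y 0.1536 | w 29.2 F 30.0 wf [0.7 0.2 0.3] q [  25.   35.    1.    0.  -55. -125.] tilt [0.0063 0.0023]
```

Emit:
apply_moves([
  [[0.015, 0.008, 0], 0],
  [[0.034, 0.019, 0], 0],
  [[0.034, 0.019, 0], 0],
  [[0.034, 0.019, 0], 0],
  [[0.034, 0.019, 0], 0],
])

```text
time_s: 28.63
tcp_pos: [0.5383, 0.2514, 0.0736]
ee_rot: [[-0.986, 0.168, -0.002], [0.168, 0.986, -0.001], [0.002, -0.002, -1.0]]
wrist_force: [0.2, 1.1, -0.6]
gripper_width: 0.334
gripper_force: 30.0
```

Emit:
apply_moves([
  [[0.034, 0.019, 0], 0],
  [[0.034, 0.019, 0], 0],
  [[0.034, 0.019, 0], 0],
  [[0.015, 0.009, 0], 0],
  [[0.0085, 0.004, 0], 0],
])

```text
time_s: 29.05
tcp_pos: [0.426, 0.3424, 0.0741]
ee_rot: [[-0.986, 0.164, -0.001], [0.164, 0.986, -0.001], [0.001, -0.001, -1.0]]
wrist_force: [0.4, -0.1, -0.6]
gripper_width: 0.335
gripper_force: 30.0
```

Emit:
apply_moves([
  [[0, 0, 0.015], 0],
  [[0, 0, 0.015], 0],
  [[0, 0, 0], 0],
  [[0, 0, 0], 0],
  [[0, 0, 0], 0],
])

```text
time_s: 29.47
tcp_pos: [0.4291, 0.341, 0.0452]
ee_rot: [[-0.986, 0.168, 0.0], [0.168, 0.986, -0.0], [-0.0, -0.0, -1.0]]
wrist_force: [-0.0, 0.1, -0.8]
gripper_width: 0.333
gripper_force: 30.0
```

```bash
python3 -c "
from go import *
go(*slot('s',-30,37))"
```

```text
t 29.47 tcp [0.4291 0.341  0.0452] yaw 170.35 | turn(tool) -0.05 then x 0.0001 y 0.0007 | w 29.0 F 30.0 wf [-0.   0.1 -0.8] q [  55.   26.  -23.    0.  -41. -155.] tilt [ 0.0001 -0.0002]
```

Emit:
apply_moves([
  [[0, 0, 0.012], 0],
  [[0, 0, 0.01], 0],
  [[0, 0, 0.006], 0],
  [[0, 0, 0.002], 0],
  [[0, 0, 0], 0],
])

```text
time_s: 29.88
tcp_pos: [0.4285, 0.341, 0.0145]
ee_rot: [[-0.986, 0.167, -0.001], [0.167, 0.986, -0.001], [0.0, -0.001, -1.0]]
wrist_force: [-0.5, 0.1, -0.3]
gripper_width: 0.341
gripper_force: 30.0
```

Emit:
apply_moves([
  [[0, 0, 0], 0],
  [[0, 0, 0], 0],
  [[0, 0, 0.0005], 0],
  [[0, 0, 0], 0],
])

```text
time_s: 30.22
tcp_pos: [0.4286, 0.3416, 0.0149]
ee_rot: [[-0.986, 0.167, 0.0], [0.167, 0.986, 0.001], [-0.0, 0.001, -1.0]]
wrist_force: [0.0, 0.8, 0.7]
gripper_width: 0.335
gripper_force: 30.0
```

Emit:
apply_moves([
  [[0, 0, 0], 0],
  [[0, 0, 0], 0],
  [[0, 0, 0], 0],
  [[0, 0, 0], 0],
  [[0, 0, -0.01], 0],
], hand=0.045)

```text
time_s: 30.63
tcp_pos: [0.4276, 0.3402, 0.0233]
ee_rot: [[-0.986, 0.167, -0.003], [0.167, 0.986, -0.003], [0.002, -0.004, -1.0]]
wrist_force: [-0.2, 0.3, 0.4]
gripper_width: 0.508
gripper_force: 0.0
```

Emit:
apply_moves([
  [[0, 0, -0.03], 0],
  [[0, 0, -0.03], 0],
  [[0, 0, -0.03], 0],
  [[0, 0, -0.03], 0],
  [[0, 0, -0.02], 0],
])

```text
time_s: 31.05
tcp_pos: [0.4293, 0.3421, 0.1687]
ee_rot: [[-0.986, 0.166, 0.004], [0.166, 0.986, 0.004], [-0.003, 0.004, -1.0]]
wrist_force: [-0.2, 0.3, -1.1]
gripper_width: 0.516
gripper_force: 0.0
```

Emit:
apply_moves([
  [[-0.02, -0.04, 0], 0],
  [[0, -0.04, 0], 0],
  [[0, -0.04, 0], 0],
  [[0, -0.04, 0], 0],
  [[0, -0.04, 0], 0],
])

```text
time_s: 31.47
tcp_pos: [0.4133, 0.142, 0.1653]
ee_rot: [[-0.986, 0.166, 0.001], [0.166, 0.986, 0.001], [-0.001, 0.001, -1.0]]
wrist_force: [1.8, 0.3, 0.3]
gripper_width: 0.519
gripper_force: 0.0
```

Emit:
apply_moves([
  [[0, -0.04, 0], 0],
  [[0, -0.03, 0], 0],
  [[0, -0.02, 0], 0],
  [[0, 0, 0], 0],
  [[0, 0, 0], 0],
])

```text
time_s: 31.88
tcp_pos: [0.3989, 0.0543, 0.1654]
ee_rot: [[-0.986, 0.169, 0.002], [0.169, 0.986, 0.001], [-0.001, 0.001, -1.0]]
wrist_force: [0.6, -1.0, 0.2]
gripper_width: 0.518
gripper_force: 0.0
```

```bash
python3 -c "
from go import *
from fit import *
go(.5,0,0)
c=imaging.capture('scene'); d=imaging.capture('top')
a=cv2.resize(c['frame'][100:340,180:480],(800,640)[:2],interpolation=2)[:600]
f=lambda c,r0,r1,c0,c1:cv2.resize(c['frame'][r0:r1,c0:c1],(400,300),interpolation=2)
cv2.imwrite('pics/fin.png',np.vstack([np.hstack([f(c,120,195,190,290),f(c,220,310,340,460)]),np.hstack([f(d,195,300,340,480),f(d,205,310,90,230)])]))
for n in('tumbler','jar'):
    print(n,fit([c,d],n,[0]))"
```

```text
t 31.88 tcp [0.3989 0.0543 0.1654] yaw 170.28 | turn(tool) -9.72 then x -0.1011 y -0.0543 | w 45.1 F 0.0 wf [ 0.6 -1.   0.2] q [  31.    3.  -34.    0.  -53. -131.] tilt [0.0016 0.0008]
tumbler (array([ 0.65012543, -0.41180931, -0.06509048]), np.float64(0.19445527021255782), [(np.float64(0.15), 0.71), (np.float64(0.23), 0.6)])
jar (array([0.64627089, 0.41196143, 0.22219096]), np.float64(0.1802301598865405), [(np.float64(0.18), 0.83), (np.float64(0.18), 0.89)])
```

View pics/fin.png

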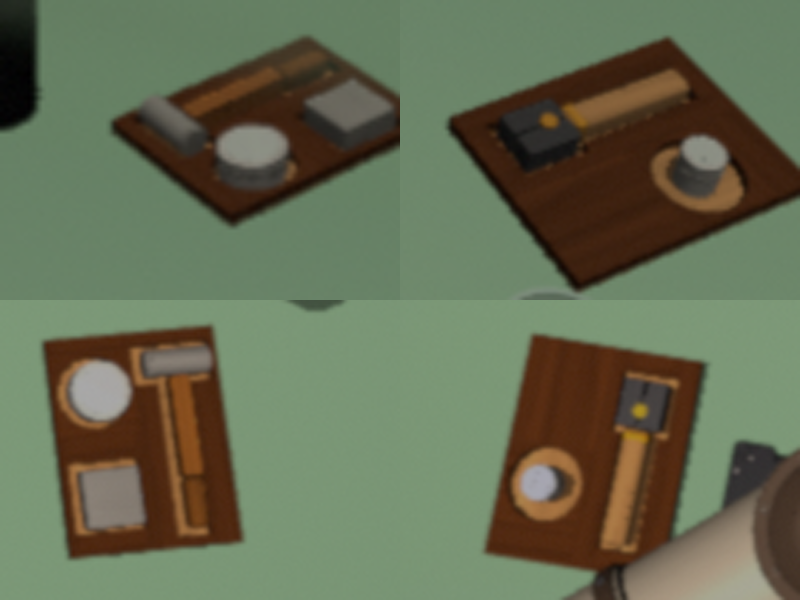

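Everything appears seated: wide tin at (100,390), block (112,497), hammer (190,430), vice (640,440) and small tin (540,482). I'll check this numerically before handing in.

```bash
python3 -c "
from go import *
from fit import *
c=imaging.capture('scene'); d=imaging.capture('top')
for n,t,x,y in(('hammer','f',20,-34),('block','f',-45,37),('tin_wide','f',45,37),('vice','s',10,-34),('tin_small','s',-30,37)):
    s=slot(t,x,y); a=np.radians(s[2]); R=np.array([[np.cos(a),np.sin(a)],[-np.sin(a),np.cos(a)]])
    for cc in([c],[d]):
        try:
            f=fit(cc,n,[s[2]],.003); print(n,np.round(R@(f[0][:2]-s[:2])*1e3,1),round(np.degrees(f[0][2])-s[2],1),f[2])
        except Exception as e: print(n,e)
"
```

```text
hammer [-2.9 -2.6] 2.6 [(np.float64(0.17), 0.89)]
hammer [ 1.3 -1.1] -0.3 [(np.float64(0.23), 0.97)]
block [-1.6 -3.1] -1.0 [(np.float64(0.24), 0.57)]
block [-0.4 -0.9] -1.0 [(np.float64(0.07), 0.8)]
tin_wide [-3.9 -2.1] -1.0 [(np.float64(0.07), 0.53)]
tin_wide [ 1.  -2.9] 13.1 [(np.float64(0.05), 0.93)]
vice [-5.  -1.5] 1.1 [(np.float64(0.2), 0.73)]
vice [0.7 0.6] -0.8 [(np.float64(0.08), 0.59)]
tin_small [-3.2 -1.4] 13.3 [(np.float64(0.16), 0.5)]
tin_small [ 0.5 -3.4] 5.6 [(np.float64(0.23), 0.55)]
```

```bash
python3 -c "
from station import r
print(r.finish_job())"
```

```text
the job is handed in; nothing more can be done
None
```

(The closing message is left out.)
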